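Lever a stuck chopping board out of its gluing jig

TASK

The striped chopping board is jammed in its gluing jig. Put the tip of the red-handled pry bar over the steel fulcrum rod and under the overhanging edge of the board, and press the handle down so that the bar, bearing on the rod, levers the board up by about a centimetre. Then take the bar out and lay it flat on the bench, without knocking over the yellow glue bottle.

Things in the scene. Friction and masses are not known exactly. Their poses are not given: they have to be found in the camera images.
- pry_bar: Loose pry bar, 0.3-0.6 kg, flat on the bench near a dark batten (not the tool). Origin: under the middle of the red handle; x to the blade tip, z up. Handle 150 x 26 x 24 high, x -75 to 75, then a steel end cap of that section to x -87. Steel blade 24 wide, from x 75 to the tip at x 185, underside z 9, top z 15. Balances at about x 25.
- fulcrum: Fixed level steel rod, diameter 16, length 150, on a blue block of the jig. Origin: mid-length on its top line, 105 above the bench; x along the rod, z up, y level away from the board, to where the bar's handle goes. The jammed board's edge is at y -35, its underside 20 above the rod's top; below that edge is free space in to y -75.
- jig: Wooden gluing jig, fixed to the bench, axes as the fulcrum's. Origin: on the bench under the middle of the board, 90 from the fulcrum's origin along -y. Base plate 220 (x) x 190, 20 high, y -75 to 115. Cheeks at x -102 to -82 and 82 to 102, y -55 to 45, 138 high. Bed block under the board: y -55 to 15.
- board (a joint): Rise of the striped chopping board (162 along the rod x 108 x 24 thick, top 149 above the bench when jammed) straight up in the jig, m: 0 = jammed fully down, at most 0.03. Too wide to grip; resists with about 21 N all the way and stays where it is left.
- glue: Bystander: upright yellow glue bottle with an orange cap, 64 in diameter, 160 high, loose. Origin: centre of its base, z up along the bottle.

How it is judged (in metres and radians):
On the way:
1. the board is levered up at least 8 mm while the bar bears on the fulcrum rod (value of joint board above 0.008 m and contact force between pry_bar and fulcrum above 1 N), for 0.1 s.
At the end, for the whole second after the job is handed in: The board stands at least 7 mm above its jammed position, the pry bar lies at rest on the bench, level within about 10 degrees, and the glue bottle stands upright (value of joint board above 0.007 m and height (world z) of pry_bar below 0.03 m and angle between pry_bar's own x axis and vertical between 1.4 and 1.74 rad and linear speed of pry_bar below 0.02 m/s and angle between glue's own z axis and vertical below 0.2 rad); the robot touches nothing.
It fails at once if the glue bottle is knocked over (angle between glue's own z axis and vertical above 0.5 rad).
It also fails if it takes over 58 s, if anything falls off the work surface, if the arm or the gripper's body presses on something with over 40 N, if the wrist force passes 120 N, or if a joint passes its speed limit or range.

ROBOT

A 6-joint arm with a two-finger parallel gripper is mounted at the origin on the work surface. World frame = base frame: x ahead of the robot, y to its left, z up, the work surface at z = 0. Lengths are in m, angles in degrees, forces in N, time in s.
With the tool pointing down it reaches from about 0.4 to 0.825 m from the base axis. Payload 7 kg.
Tool frame: the origin (TCP) lies midway between the tips of the shut fingers; the grasp point (between the pads) lies 19 mm behind it (ctrl.grip_point_offset is the distance from the TCP to the grasp point, in m); x points along the fingers, y is the direction in which the jaws open and shut, and the axes are right-handed (so a half turn about x gives the same grasp; the last joint's range is limited). The gripper opens to 88 mm and grips with 3 to 60 N. Pads are 19 mm wide; open, the fingers measure 130 mm over their backs; the gripper's body (78 mm by 193 mm) begins 47 mm behind the grasp point.
Start: joints at [-53.451, 20.546, 0.682, 0, -70.136, -16.507], TCP at [0.231, -0.634, 0.227] pointing down, gripper open.
Joint ranges: [-176.03, 176.03], [-82.01, 121.73], [-58.28, 71.71], [-173.87, 95.51], [-174.79, -0.11], [-173.66, 173.66]. Speed limits (degrees/s): [136.94, 136.94, 172.46, 180, 180, 180].

INTERFACE

Orientations are given as [roll, pitch, yaw] about the fixed x, y, z axes, in that order (R = Rz(yaw) Ry(pitch) Rx(roll)).
In Python, from plant import ctrl gives the robot as it stands.
- The arm moves only by the tool drive_tool, never from a script. Its argument "plan" is a list of rows, each a list of 3 entries, a list of its own where there are three numbers: the shift along the tool's x, y, z in m, then the turn, a rotation vector about the tool's x, y, z in degrees, then the opening, from 0 (shut) to 1 (fully open). In form: [[[dx, dy, dz], [wx, wy, wz], grip], ...]. A call has 1 to 20 rows; each row is the pose to reach, as a shift and turn from the pose measured when the call began, along the tool's axes at that moment; what a row does not reach only later rows make up. A row lasts 1/12 s, in which the tool goes at most 41.7 mm and 7.16 degrees, less where a joint would pass 70% of its speed; a pose out of reach is approached as far as the arm can. A call with a gripper value outside its range is refused whole. The fingers move at their own pace and stop on an object; the grip force is fixed at half the most. Time passes only in rows, so rows that repeat a pose let the fingers close. It gives the time, the measured TCP pose, the force and the opening at its end, in the units of the state.
- ctrl.get_obs(): the state, without advancing time (a new reading comes with each control period).
- ctrl.snapshot(name): name is "scene" or "top" or "wrist"; returns the picture (420x560x3 uint8, blue, green, red); there is no depth.
- ctrl.get_calibration(name): a dict with "fx", "fy", "cx", "cy" (pixels), "R" (3x3) and "t" (3): a world point X has camera coordinates R X + t. Camera axes: x right, y down, z forward; pixel columns grow to the right and rows downward; lengths in m; the calibration is good to about 2 mm. A picture is of the moment at which its call begins: read the wrist's pose just before it. get_calibration takes no time and is no camera call; for the wrist camera it gives the pose at the moment of the call.
- ctrl.close_job(): hands the job in, once; it reports no verdict.
Trained networks look in the newest picture that a camera, given by its name, has taken for a name from the list of things; names that differ only in an ending like _2 or _b are one class to them, and where a whole thing is asked for, a point or a joint stands for the part that bears it (a point fixed in the world has none). Each returns a list of dicts, best first, with "confidence" (0 to 1); they miss things now and then, are a little off and sometimes report something else, mostly with a low value. They report only what shows in the picture. A call takes as long as a camera call.
- ctrl.cut_out(camera, name): "pixels" (420x560 bool, what is visible of it) and "pixel" ([column, row] in pixels, amid what is visible of it).
- ctrl.landmark_of(camera, name): "pixel" ([column, row] in pixels: a listed point, or the origin of a listed thing).
The state is a dict: "clock": time; "joint_pos": joint angles; "qvel": joint speeds; "tau": joint torques, N m; "tool_pos": TCP position; "orientation": TCP orientation; "force": force on the tool from outside, world axes, zero at the start; "moment": the same for the moment, N m; "opening": finger opening in m.
Only numpy, scipy, OpenCV 4.12 (cv2) and the standard library are available. Lean on these libraries where they do the work, as an engineer would, in place of code of your own. Each camera call takes 0.05 s, during which the arm holds its last target. There are 200 camera calls.

## Working session

There is one attempt and no reset: what is moved stays moved. The work goes in short steps, Python scripts to look and compute and a tool call to move; the robot and the scene stay as the last step left them, time stands still between calls to the robot, and variables do not carry over. Pictures are saved under pics/ and viewed, about 8 in all and at most 12, crops included, and the job is handed in when it is done.

Besides the shell and the picture viewer there is one more tool, called after ">>>" as name(argument=value, ...), one argument or row to a line, values as JSON. drive_tool: Moves the arm, as the interface text tells. Its arguments: {"type":"object","properties":{"plan":{"type":"array","items":{"type":"array"}}},"required":["plan"]}

```bash
ls; mkdir -p pics; cat > h.py <<'E'
import numpy as np, cv2
from plant import ctrl
def look(cam, names, save=None):
    im=ctrl.snapshot(cam); cal=ctrl.get_calibration(cam)
    if save: cv2.imwrite('pics/'+save,im)
    out={}
    for n in names:
        r=ctrl.cut_out(cam,n); l=ctrl.landmark_of(cam,n)
        out[n]=(r,l)
        print(cam,n,'cut',[(np.round(d['confidence'],2),np.round(d['pixel']),int(d['pixels'].sum())) for d in r[:3]],'lm',[(np.round(d['confidence'],2),np.round(d['pixel'],1)) for d in l[:3]])
    return im,cal,out
def ray(cal,p):
    R=np.array(cal['R']);t=np.array(cal['t'])
    d=R.T@np.array([(p[0]-cal['cx'])/cal['fx'],(p[1]-cal['cy'])/cal['fy'],1.]); return -R.T@t,d
def onz(cal,p,z):
    c,d=ray(cal,p); return c+d*(z-c[2])/d[2]
def tri(l):
    A=np.zeros((3,3));b=np.zeros(3)
    for cal,p in l:
        c,d=ray(cal,p);d/=np.linalg.norm(d);P=np.eye(3)-np.outer(d,d);A+=P;b+=P@c
    x=np.linalg.solve(A,b)
    return x,[np.linalg.norm((np.eye(3)-np.outer(d/np.linalg.norm(d),d/np.linalg.norm(d)))@(x-c)) for c,d in [ray(*q) for q in l]]
def proj(cal,X):
    v=np.array(cal['R'])@np.array(X)+np.array(cal['t']); return [cal['fx']*v[0]/v[2]+cal['cx'],cal['fy']*v[1]/v[2]+cal['cy']]
E
python3 - <<'E'
from h import *
N=['pry_bar','fulcrum','jig','board','glue']
a,c1,o1=look('scene',N,'s0.png'); b,c2,o2=look('top',N,'t0.png')
print(ctrl.get_obs()['clock'],ctrl.grip_point_offset)
for n in N:
    if o1[n][1] and o2[n][1]: print(n,tri([(c1,o1[n][1][0]['pixel']),(c2,o2[n][1][0]['pixel'])]))
print(-np.array(c1['R']).T@c1['t'],-np.array(c2['R']).T@c2['t'])
E
```

```text
pics
scene pry_bar cut [(np.float64(0.7), array([337., 203.]), 830)] lm [(np.float64(0.83), array([333.1, 196.2]))]
scene fulcrum cut [(np.float64(0.66), array([167., 210.]), 555)] lm [(np.float64(0.91), array([163.5, 203.8]))]
scene jig cut [(np.float64(0.72), array([136., 222.]), 6769)] lm [(np.float64(0.71), array([140.5, 233.4]))]Traceback (most recent call last):
  File "<stdin>", line 3, in <module>
  File "h.py", line 8, in look
    r=ctrl.cut_out(cam,n); l=ctrl.landmark_of(cam,n)
                             ~~~~~~~~~~~~~~~~^^^^^^^
ValueError: it knows: fulcrum, glue, jig, pry_bar
```

View pics/s0.png

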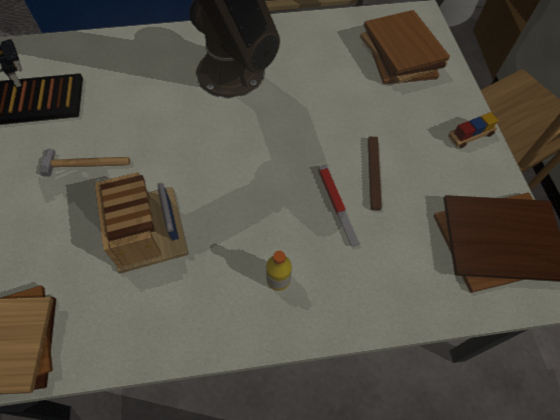

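The scene picture shows the jig at (140,225) with the rod on its right at (167,210). The bar's handle is at (333,192), its tip at (354,243), the batten at (375,173) and the glue bottle at (279,270).

```bash
python3 - <<'E'
from h import *
N=['pry_bar','fulcrum','jig','glue']
a,c1,o1=look('scene',N); b,c2,o2=look('top',N,'t0.png')
print(ctrl.get_obs()['clock'],ctrl.grip_point_offset)
for n in N:
    if o1[n][1] and o2[n][1]: print(n,tri([(c1,o1[n][1][0]['pixel']),(c2,o2[n][1][0]['pixel'])]))
print(-np.array(c1['R']).T@c1['t'],-np.array(c2['R']).T@c2['t'])
E
```

```text
scene pry_bar cut [(np.float64(0.73), array([339., 205.]), 847)] lm [(np.float64(0.97), array([330.8, 193.4]))]
scene fulcrum cut [(np.float64(0.59), array([169., 209.]), 547)] lm [(np.float64(0.62), array([167.6, 205.8]))]
scene jig cut [(np.float64(0.75), array([137., 222.]), 6736)] lm [(np.float64(0.92), array([140.6, 228.1]))]
scene glue cut [(np.float64(0.83), array([278., 270.]), 793)] lm [(np.float64(0.97), array([280.3, 279.2])), (np.float64(0.49), array([163.9, 204.3]))]
top pry_bar cut [(np.float64(0.79), array([200., 245.]), 1284)] lm [(np.float64(0.88), array([204.9, 262.7])), (np.float64(0.75), array([412.9, 241.4]))]
top fulcrum cut [(np.float64(0.78), array([402., 245.]), 1001)] lm [(np.float64(0.93), array([411.7, 241.2]))]
top jig cut [(np.float64(0.86), array([440., 237.]), 9864)] lm [(np.float64(0.56), array([433.3, 241. ]))]
top glue cut [(np.float64(0.64), array([283., 155.]), 924)] lm [(np.float64(0.85), array([283.4, 158.8])), (np.float64(0.69), array([411. , 242.1]))]
1.3 0.0188
pry_bar (array([ 0.53735003,  0.25099113, -0.01042508]), [np.float64(0.003165019797114424), np.float64(0.003165019797114409)])
fulcrum (array([ 0.57656298, -0.21657018,  0.09306407]), [np.float64(0.0050141356905217035), np.float64(0.005014135690521761)])
jig (array([ 0.58910014, -0.30082079,  0.00683091]), [np.float64(0.003926555038171122), np.float64(0.003926555038171167)])
glue (array([0.79155651, 0.06208048, 0.00592228]), [np.float64(0.001377491928205085), np.float64(0.0013774919282050707)])
[ 1.19563409 -0.01520061  1.10972447] [0.41423482 0.08739186 1.23310676]
```

```bash
sleep 3
```

```text
(no output)
```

View pics/t0.png

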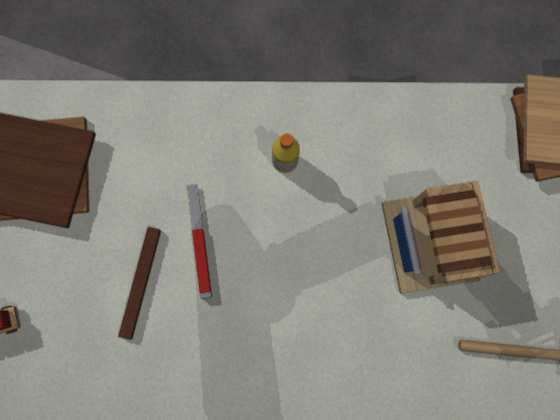

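The top view (image up = +x, image left = +y) shows the bar's handle at (202,263) with the tip at (193,186). The rod is at (411,240), the board at (460,232) and the glue at (285,155). Next I'll get the axes from the masks.

```bash
python3 - <<'E'
from h import *
res={}
for cam in ['scene','top']:
    im,cal,o=look(cam,['pry_bar','fulcrum'])
    hsv=cv2.cvtColor(im,cv2.COLOR_BGR2HSV)
    m=o['pry_bar'][0][0]['pixels'].astype(np.uint8); m=cv2.dilate(m,np.ones((7,7)))
    red=((hsv[...,0]<8)|(hsv[...,0]>172))&(hsv[...,1]>140)&(m>0)
    f=o['fulcrum'][0][0]['pixels']; rod=cv2.dilate(f.astype(np.uint8),np.ones((5,5))).astype(bool)&(hsv[...,1]<110)&(hsv[...,2]>70)
    for nm,mm in [('red',red),('bar',m>0),('ful',f),('rod',rod)]:
        ys,xs=np.nonzero(mm); P=np.c_[xs,ys].astype(np.float32)
        r=cv2.minAreaRect(P); b=cv2.boxPoints(r)
        c=P.mean(0); u=np.linalg.svd(P-c,full_matrices=False)[2][0]; s=(P-c)@u
        e=np.array([c+u*s.min(),c+u*s.max()]); print(cam,nm,len(P),np.round(c,1),np.round(e,1).tolist(),np.round(r[1],1))
        res[cam,nm]=(c,e,cal)
    z=.024
    c,e,_=res[cam,'red'];print('red@24',np.round([onz(cal,q,.024) for q in [c,*e]],3).tolist())
    c,e,_=res[cam,'bar'];print('bar@15',np.round([onz(cal,q,.015) for q in [c,*e]],3).tolist())
    for k in('ful','rod'):
        c,e,_=res[cam,k];print(k+'@102',np.round([onz(cal,q,.102) for q in [c,*e]],3).tolist())
    cv2.imwrite(f'pics/c_{cam}.png',cv2.resize(im[140:300,360:520] if cam=='top' else im[140:300,80:240],None,fx=3,fy=3,interpolation=cv2.INTER_CUBIC))
a=cv2.imread('pics/c_top.png');b=cv2.imread('pics/c_scene.png');cv2.imwrite('pics/c2.png',cv2.resize(np.hstack([a,b]),(800,400)))
for k in('red','rod'): print(k,tri([(res[q,k][2],res[q,k][0]) for q in('scene','top')]))
E
```

```text
scene pry_bar cut [(np.float64(0.74), array([337., 204.]), 826)] lm [(np.float64(0.94), array([329.4, 193.4]))]
scene fulcrum cut [(np.float64(0.76), array([167., 212.]), 463), (np.float64(0.22), array([125., 208.]), 2509)] lm [(np.float64(0.94), array([162.8, 201.5]))]
scene red 362 [332.1 189.9] [[322.79998779296875, 168.8000030517578], [341.29998779296875, 210.8000030517578]] [45.8  8. ]
scene bar 1588 [337.1 204. ] [[319.0, 161.6999969482422], [355.8999938964844, 247.89999389648438]] [93.8 19.1]
scene ful 463 [167.2 212.8] [[159.89999389648438, 184.0], [173.8000030517578, 239.10000610351562]] [56.7  9.4]
scene rod 342 [166.9 207.7] [[159.6999969482422, 181.5], [176.0, 241.0]] [61.6 13.6]
red@24 [[0.547, 0.252, 0.024], [0.469, 0.239, 0.024], [0.619, 0.264, 0.024]]
bar@15 [[0.59, 0.259, 0.015], [0.436, 0.235, 0.015], [0.734, 0.281, 0.015]]
ful@102 [[0.604, -0.211, 0.102], [0.511, -0.229, 0.102], [0.684, -0.196, 0.102]]
rod@102 [[0.589, -0.212, 0.102], [0.503, -0.23, 0.102], [0.69, -0.191, 0.102]]
top pry_bar cut [(np.float64(0.92), array([201., 246.]), 1250)] lm [(np.float64(0.6), 
[... 446 characters left out ...]
61035156, 274.0]] [66.5 17.4]
top rod 857 [408.9 241.2] [[402.70001220703125, 205.89999389648438], [415.0, 275.8999938964844]] [71.2 22.1]
red@24 [[0.538, 0.253, 0.024], [0.612, 0.264, 0.024], [0.467, 0.241, 0.024]]
bar@15 [[0.58, 0.26, 0.015], [0.728, 0.283, 0.015], [0.445, 0.239, 0.015]]
ful@102 [[0.572, -0.208, 0.102], [0.648, -0.198, 0.102], [0.503, -0.218, 0.102]]
rod@102 [[0.575, -0.213, 0.102], [0.654, -0.203, 0.102], [0.499, -0.223, 0.102]]
red (array([0.53943678, 0.25458756, 0.01221983]), [np.float64(0.0003648904548065245), np.float64(0.00036489045480641484)])
rod (array([ 0.57759233, -0.21667221,  0.08384846]), [np.float64(0.0012736700009923652), np.float64(0.0012736700009923986)])
```

```bash
sleep 4
```

```text
(no output)
```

View pics/c2.png

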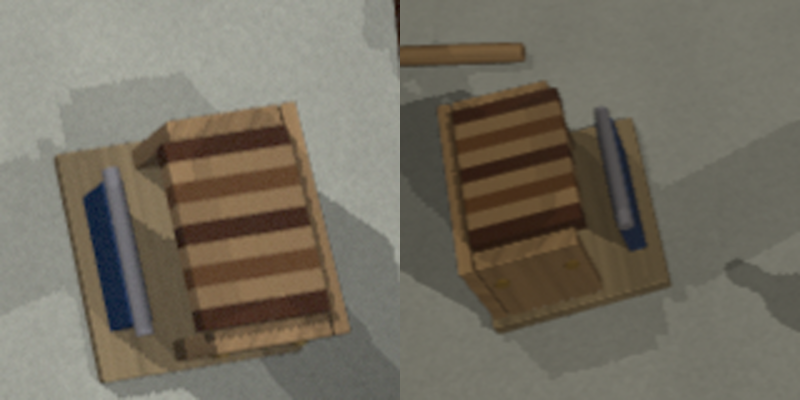

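The crop shows the rod's ends clearly: top image (404.4,208) and (417.6,272.8), scene image (171.2,230) and (160.8,184). I'll triangulate both ends.

```bash
python3 - <<'E'
from h import *
s=ctrl.get_calibration('scene');t=ctrl.get_calibration('top')
A=tri([(t,(404.4,209)),(s,(171,229))]);B=tri([(t,(417.2,272)),(s,(160.8,185))]);print(A,B)
print('top z.1',onz(t,(404.4,208),.1),onz(t,(417.4,272.8),.1))
d=A[0]-B[0];print(np.linalg.norm(d),np.degrees(np.arctan2(d[1],d[0])))
o=ctrl.get_obs();print(o['tool_pos'],o['orientation'],o['joint_pos'],o['force'])
w=ctrl.get_calibration('wrist');print(np.round(w['R'],3),-np.array(w['R']).T@w['t'],w['fx'])
E
```

```text
(array([ 0.64891887, -0.20629181,  0.09385825]), [np.float64(0.0022693989153908614), np.float64(0.0022693989153907833)]) (array([ 0.50838651, -0.22970014,  0.09264473]), [np.float64(0.000926227761371782), np.float64(0.0009262277613716962)])
top z.1 [ 0.64982031 -0.20713222  0.1       ] [ 0.50598594 -0.22895587  0.1       ]
0.14247373585545248 9.456876691078467
[ 0.23132363 -0.63410513  0.22655102] [25.71520627 89.99840112 45.75796048] [-5.34503838e+01  2.05472278e+01  6.82598052e-01 -1.67812902e-03
 -7.01356261e+01 -1.65062918e+01] [-0.36158861  0.27359313  0.31831963]
[[-0.343  0.939 -0.001]
 [ 0.898  0.329  0.293]
 [ 0.275  0.1   -0.956]] [ 0.1572983  -0.66120106  0.385512  ] 316.421206274544
```

```bash
cat >> h.py <<'E'
from scipy.spatial.transform import Rotation as Ro
def cur():
    o=ctrl.get_obs(); return np.array(o['tool_pos']),Ro.from_euler('xyz',o['orientation'],degrees=True)
def tgt(psi,tilt=0):
    """tool down; jaw(y) axis perpendicular to bar heading psi (deg); tilt>0 = bar tip raised."""
    b=np.array([np.cos(np.radians(psi)),np.sin(np.radians(psi)),0]); n=np.array([0,0,1.])
    c,s=np.cos(np.radians(tilt)),np.sin(np.radians(tilt))
    bx=c*b+s*n; x=s*b-c*n; # tool x
    return x,bx
def rot(psi,tilt=0,flip=1):
    x,bx=tgt(psi,tilt); z=flip*bx; y=np.cross(z,x); return Ro.from_matrix(np.c_[x,y,z])
def move(p,R):
    p0,R0=cur(); d=R0.inv().apply(np.array(p)-p0); w=(R0.inv()*R).as_rotvec(degrees=True)
    print('shift',np.round(d,4).tolist(),'rot',np.round(w,2).tolist(),'rows>=%.1f %.1f'%(np.linalg.norm(d)/.0417,np.linalg.norm(w)/7.16))
def st():
    o=ctrl.get_obs();print('t%.2f'%o['clock'],np.round(o['tool_pos'],4),np.round(o['orientation'],2),'q',np.round(o['joint_pos'],1),'F',np.round(o['force'],1),'M',np.round(o['moment'],2),'op',round(o['opening'],4)); return o
E
python3 - <<'E'
from h import *
p,R=cur();print(R.as_matrix().round(3))
for f in(1,-1): move([.54,.253,.20],rot(9,0,f))
E
```

```text
[[ 0.    -0.343  0.939]
 [ 0.     0.939  0.343]
 [-1.     0.     0.   ]]
shift [0.0266, 0.7276, 0.594] rot [11.04, 0.0, -0.0] rows>=22.5 1.5
shift [0.0266, 0.7276, 0.594] rot [-168.96, 0.0, 0.0] rows>=22.5 23.6
```

>>> drive_tool(
  plan=[
    [[0.0, 0.18, 0.15], [-42, 0, 0], 1],
    [[0.0, 0.18, 0.15], [-42, 0, 0], 1],
    [[0.0, 0.18, 0.15], [-42, 0, 0], 1],
    [[0.0, 0.18, 0.15], [-42, 0, 0], 1],
    [[0.0, 0.18, 0.15], [-42, 0, 0], 1],
    [[0.0, 0.18, 0.15], [-42, 0, 0], 1],
    [[0.0, 0.36, 0.3], [-84, 0, 0], 1],
    [[0.0, 0.36, 0.3], [-84, 0, 0], 1],
    [[0.0, 0.36, 0.3], [-84, 0, 0], 1],
    [[0.0, 0.36, 0.3], [-84, 0, 0], 1],
    [[0.0, 0.36, 0.3], [-84, 0, 0], 1],
    [[0.0, 0.36, 0.3], [-84, 0, 0], 1],
    [[0.01, 0.54, 0.45], [-126, 0, 0], 1],
    [[0.01, 0.54, 0.45], [-126, 0, 0], 1],
    [[0.01, 0.54, 0.45], [-126, 0, 0], 1],
    [[0.01, 0.54, 0.45], [-126, 0, 0], 1],
    [[0.01, 0.54, 0.45], [-126, 0, 0], 1],
    [[0.01, 0.54, 0.45], [-126, 0, 0], 1],
    [[0.01, 0.54, 0.45], [-126, 0, 0], 1],
    [[0.01, 0.54, 0.45], [-126, 0, 0], 1],
  ],
)

```text
clock: 3.47
tool_pos: [0.4692, 0.0288, 0.2164]
orientation: [55.2, 90.0, -158.6]
force: [0.2, -0.1, -0.1]
opening: 0.088
```

```bash
python3 - <<'E'
from h import *
st();move([.54,.253,.20],rot(9,0,-1))
E
```

```text
t3.47 [0.4692 0.0288 0.2164] [  55.21   89.97 -158.61] q [ 27.6   1.3 -25.   -0.  -63.7  28.6] F [ 0.2 -0.1 -0.1] M [-0.06  0.17  0.01] op 0.088
shift [0.0163, -0.2257, 0.066] rot [-42.82, 0.02, -0.02] rows>=5.7 6.0
```

>>> drive_tool(
  plan=[
    [[0.016, -0.226, 0.066], [-42.8, 0, 0], 1],
    [[0.016, -0.226, 0.066], [-42.8, 0, 0], 1],
    [[0.016, -0.226, 0.066], [-42.8, 0, 0], 1],
    [[0.016, -0.226, 0.066], [-42.8, 0, 0], 1],
    [[0.016, -0.226, 0.066], [-42.8, 0, 0], 1],
    [[0.016, -0.226, 0.066], [-42.8, 0, 0], 1],
    [[0.016, -0.226, 0.066], [-42.8, 0, 0], 1],
    [[0.016, -0.226, 0.066], [-42.8, 0, 0], 1],
    [[0.016, -0.226, 0.066], [-42.8, 0, 0], 1],
  ],
)

```text
clock: 4.22
tool_pos: [0.5399, 0.2521, 0.2001]
orientation: [25.6, 89.9, -145.6]
force: [-0.2, 0.6, 0.2]
opening: 0.0876
```

```bash
python3 - <<'E'
from h import *
st()
im,cal,o=look('wrist',['pry_bar'],'w1.png')
im,cal,o=im,cal,o
hsv=cv2.cvtColor(im,cv2.COLOR_BGR2HSV)
m=o['pry_bar'][0][0]['pixels']
red=(((hsv[...,0]<8)|(hsv[...,0]>172))&(hsv[...,1]>140))
n,l,s,c=cv2.connectedComponentsWithStats(red.astype(np.uint8));i=1+s[1:,4].argmax();red=l==i
ys,xs=np.nonzero(red);P=np.c_[xs,ys].astype(np.float32)
W=np.array([onz(cal,q,.024) for q in P])[:,:2]
r=cv2.minAreaRect(W.astype(np.float32)*1000);print('red rect mm',r, s[i])
ys,xs=np.nonzero(m);W=np.array([onz(cal,q,.015) for q in np.c_[xs,ys]])[:,:2]
r=cv2.minAreaRect(W.astype(np.float32)*1000);print('bar rect',r,cv2.boxPoints(r))
E
```

```text
t4.22 [0.5399 0.2521 0.2001] [  25.62   89.92 -145.56] q [ 43.8  14.3 -11.8  -0.  -64.   55. ] F [-0.2  0.6  0.2] M [-0.15  0.12  0.  ] op 0.0876
wrist pry_bar cut [(np.float64(0.81), array([279., 127.]), 6372)] lm [(np.float64(0.94), array([281.7, 181.6]))]
red rect mm ((541.013427734375, 254.12442016601562), (148.66934204101562, 25.43348503112793), 8.946555137634277) [ 269  118   25  135 3156]
bar rect ((585.3458251953125, 261.0010986328125), (272.904296875, 27.344974517822266), 8.344192504882812) [[448.354   254.72699]
 [452.32227 227.6715 ]
 [722.33765 267.2752 ]
 [718.3694  294.3307 ]]
```

View pics/w1.png

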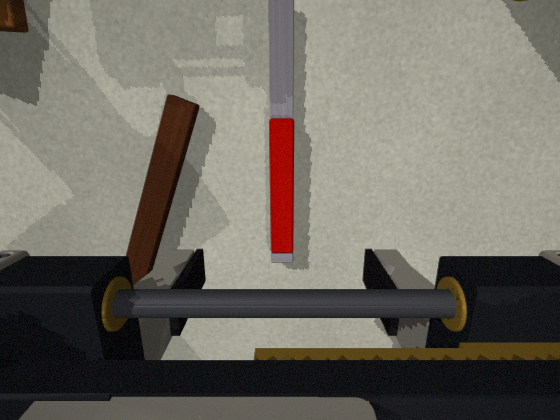

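The wrist view shows the handle at (282,185), centred between the fingers and parallel to them, with the batten clear to the left. The red rectangle measures 148.7 x 25.4 mm when z = 24 mm is assumed, so the height agrees.

```bash
python3 - <<'E'
from h import *
move([.551,.2557,.05],rot(8.9,0,-1));move([.551,.2557,.005],rot(8.9,0,-1))
E
```

```text
shift [0.1508, -0.0021, -0.0114] rot [-0.06, -0.0, 0.01] rows>=3.6 0.0
shift [0.1958, -0.0021, -0.0114] rot [-0.06, -0.0, 0.01] rows>=4.7 0.0
```

>>> drive_tool(
  plan=[
    [[0.04, -0.001, -0.005], [0, 0, 0], 1],
    [[0.08, -0.002, -0.011], [0, 0, 0], 1],
    [[0.12, -0.002, -0.011], [0, 0, 0], 1],
    [[0.15, -0.002, -0.011], [0, 0, 0], 1],
    [[0.17, -0.002, -0.011], [0, 0, 0], 1],
    [[0.185, -0.002, -0.011], [0, 0, 0], 1],
    [[0.195, -0.002, -0.011], [0, 0, 0], 1],
    [[0.195, -0.002, -0.011], [0, 0, 0], 1],
    [[0.195, -0.002, -0.011], [0, 0, 0], 1],
    [[0.195, -0.002, -0.011], [0, 0, 0], 0.2],
    [[0.195, -0.002, -0.011], [0, 0, 0], 0.2],
    [[0.195, -0.002, -0.011], [0, 0, 0], 0.2],
    [[0.195, -0.002, -0.011], [0, 0, 0], 0.0],
    [[0.195, -0.002, -0.011], [0, 0, 0], 0.0],
    [[0.195, -0.002, -0.011], [0, 0, 0], 0.0],
    [[0.195, -0.002, -0.011], [0, 0, 0], 0.0],
    [[0.195, -0.002, -0.011], [0, 0, 0], 0.0],
    [[0.195, -0.002, -0.011], [0, 0, 0], 0.0],
  ],
)

```text
clock: 5.87
tool_pos: [0.5506, 0.2556, 0.0058]
orientation: [-71.6, 90.0, 117.2]
force: [0.1, -0.0, -0.4]
opening: 0.033
```

```bash
python3 - <<'E'
from h import *
st()
E
```

```text
t5.87 [0.5506 0.2556 0.0058] [-71.63  89.99 117.21] q [ 43.3  27.  -22.2  -0.  -40.8  55.5] F [ 0.1 -0.  -0.4] M [-0.07  0.06 -0.04] op 0.033
```

>>> drive_tool(
  plan=[
    [[0, 0, 0], [0, 0, 0], 0],
    [[0, 0, 0], [0, 0, 0], 0],
    [[0, 0, 0], [0, 0, 0], 0],
    [[0, 0, 0], [0, 0, 0], 0],
    [[0, 0, 0], [0, 0, 0], 0],
    [[0, 0, 0], [0, 0, 0], 0],
    [[-0.02, 0, 0], [0, 0, 0], 0],
    [[-0.05, 0, 0], [0, 0, 0], 0],
    [[-0.08, 0, 0], [0, 0, 0], 0],
    [[-0.12, 0, 0], [0, 0, 0], 0],
    [[-0.16, 0, 0], [0, 0, 0], 0],
    [[-0.195, 0, 0], [0, 0, 0], 0],
    [[-0.195, 0, 0], [0, 0, 0], 0],
    [[-0.195, 0, 0], [0, 0, 0], 0],
  ],
)

```text
clock: 7.03
tool_pos: [0.5509, 0.2559, 0.2025]
orientation: [-135.9, 89.8, 52.9]
force: [0.1, -0.0, -5.1]
opening: 0.0258
```

```bash
python3 - <<'E'
from h import *
st()
im,cal,o=look('wrist',['pry_bar','glue'],'w2.png')
E
```

```text
t7.03 [0.5509 0.2559 0.2025] [-135.94   89.8    52.89] q [ 43.3  15.1 -10.3  -0.  -64.4  55.5] F [ 0.1 -0.  -5.1] M [-0.13  0.35  0.  ] op 0.0258
wrist pry_bar cut [(np.float64(0.55), array([285., 157.]), 17488)] lm [(np.float64(0.7), array([284.3, 276.3]))]
wrist glue cut [(np.float64(0.74), array([520.,   3.]), 736)] lm []
```

View pics/w2.png

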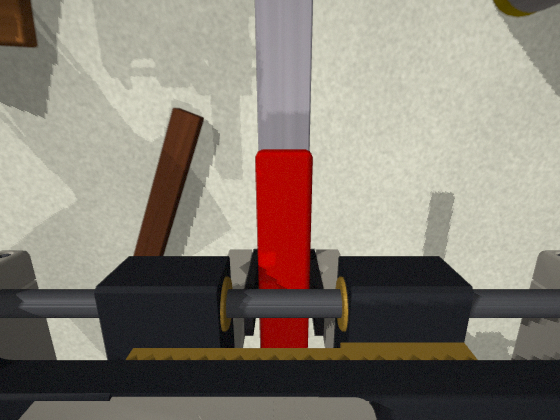

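The bar is held, with an opening of 25.8 mm and about 0.5 kg of load. I'll estimate its pitch in the grip from the blade's apparent width and work out the transfer.

```bash
cat >> h.py <<'E'
def bladefit(im,cal,psi,r0=8,r1=105):
    """edges of the blade columns per row -> points; fit pitch & offset of bar in grip"""
    from scipy.optimize import least_squares
    g=cv2.GaussianBlur(im,(5,5),0).astype(float); o=[]
    p,R=cur()
    return p
E
python3 - <<'E'
from h import *
move([.547,-.02,.26],rot(-81,0,-1))
im=cv2.imread('pics/w2.png');cal=ctrl.get_calibration('wrist');p,R=cur()
g=cv2.GaussianBlur(im,(3,3),0).astype(float)
ed=lambda r,a,b:a+np.abs(np.diff(g[r-2:r+3].mean(0),axis=0)).sum(1)[a:b].argmax()
# sat edge rows: handle front
lab=g[:,275:295].mean(1); sat=lab[:,2]-lab[:,0]; i=np.argmax(np.diff(sat)[120:180])+120; print('front row',i)
L=[(r,ed(r,240,270),ed(r,300,325)) for r in range(4,110,6)]; print(L)
zb=lambda bx,z,pt:R  # unused
hd=-R.as_matrix()[:,2]; up=-R.as_matrix()[:,0]; y=R.as_matrix()[:,1]
def pt(fwd,lat,h,pitch):  # fwd from TCP, h above TCP; pitch up about grip centre (h=.008)
    c,s=np.cos(np.radians(pitch)),np.sin(np.radians(pitch)); hh=h-.008
    return p+hd*(c*fwd-s*hh)+up*(.008+s*fwd+c*hh)+y*lat
for pitch in(-3,0,3):
    W=[]
    for f in(.07,.09,.11,.125):
        a,b=[proj(cal,pt(f,q,.0092,pitch)) for q in(-.012,.012)]; W.append((round(a[1],1),round(abs(a[0]-b[0]),1)))
    e=proj(cal,pt(.065,0,.0182,pitch)); print(pitch,W,'front',np.round(e,1), proj(cal,pt(.065,.013,.0182,pitch)),proj(cal,pt(.065,-.013,.0182,pitch)))
E
```

```text
shift [-0.0608, 0.2713, 0.045] rot [89.83, 0.08, -0.24] rows>=6.8 12.5
front row 148
[(4, np.int64(253), np.int64(312)), (10, np.int64(254), np.int64(312)), (16, np.int64(254), np.int64(312)), (22, np.int64(254), np.int64(312)), (28, np.int64(254), np.int64(312)), (34, np.int64(254), np.int64(312)), (40, np.int64(254), np.int64(311)), (46, np.int64(255), np.int64(311)), (52, np.int64(255), np.int64(311)), (58, np.int64(255), np.int64(311)), (64, np.int64(255), np.int64(311)), (70, np.int64(255), np.int64(311)), (76, np.int64(255), np.int64(311)), (82, np.int64(256), np.int64(310)), (88, np.int64(256), np.int64(310)), (94, np.int64(256), np.int64(310)), (100, np.int64(256), np.int64(310)), (106, np.int64(256), np.int64(310))]
-3 [(np.float64(136.4), np.float64(50.7)), (np.float64(91.6), np.float64(52.4)), (np.float64(43.6), np.float64(54.3)), (np.float64(5.3), np.float64(55.7))] front [283.5 148.2] [np.float64(312.41788937863674), np.float64(148.22976617023673)] [np.float64(254.56297020790134), np.float64(148.18607230136243)]
0 [(np.float64(136.9), np.float64(51.9)), (np.float64(90.7), np.float64(54.1)), (np.float64(40.5), np.float64(56.5)), (np.float64(-0.2), np.float64(58.4))] front [283.5 150.1] [np.float64(313.0715089273178), np.float64(150.0761549457509)] [np.float64(253.91264907964415), np.float64(150.03179253587675)]
3 [(np.float64(137.9), np.float64(53.2)), (np.float64(90.4), np.float64(55.9)), (np.float64(38.0), np.float64(58.9)), (np.float64(-5.2), np.float64(61.3))] front [283.5 152.4] [np.float64(313.7373634691968), np.float64(152.41875654944056)] [np.float64(253.24962119698847), np.float64(152.37380788888248)]
```

Width and front edge match a level bar gripped at x ≈ 10 mm. Now I'll transfer it, lifting first so it passes above the glue bottle.

>>> drive_tool(
  plan=[
    [[-0.03, 0, 0], [0, 0, 0], 0],
    [[-0.061, 0.02, 0.003], [5, 0, 0], 0],
    [[-0.061, 0.04, 0.007], [12, 0, 0], 0],
    [[-0.061, 0.065, 0.011], [19, 0, 0], 0],
    [[-0.061, 0.09, 0.015], [26, 0, 0], 0],
    [[-0.061, 0.11, 0.018], [33, 0, 0], 0],
    [[-0.061, 0.13, 0.022], [40, 0, 0], 0],
    [[-0.061, 0.15, 0.025], [47, 0, 0], 0],
    [[-0.061, 0.175, 0.029], [54, 0, 0], 0],
    [[-0.061, 0.2, 0.033], [61, 0, 0], 0],
    [[-0.061, 0.22, 0.036], [68, 0, 0], 0],
    [[-0.061, 0.24, 0.04], [75, 0, 0], 0],
    [[-0.061, 0.26, 0.043], [82, 0, 0], 0],
    [[-0.061, 0.271, 0.045], [87, 0, 0], 0],
    [[-0.061, 0.271, 0.045], [89.9, 0.1, -0.2], 0],
    [[-0.061, 0.271, 0.045], [89.9, 0.1, -0.2], 0],
    [[-0.061, 0.271, 0.045], [89.9, 0.1, -0.2], 0],
  ],
)

```text
clock: 8.7
tool_pos: [0.5466, -0.0199, 0.2592]
orientation: [108.6, 89.9, -152.4]
force: [-0.0, -0.7, -5.5]
opening: 0.026
```

```bash
python3 - <<'E'
from h import *
st()
im,cal,o=look('wrist',['pry_bar','fulcrum'],'w3.png'); np.save('cal3.npy',cal,allow_pickle=True)
move([.547,-.02,.16],rot(-81,0,-1))
E
```

```text
t8.70 [ 0.5466 -0.0199  0.2592] [ 108.58   89.87 -152.41] q [ 18.5   7.4 -12.6   0.  -70.2  -9.5] F [-0.  -0.7 -5.5] M [0.11 0.13 0.  ] op 0.026
wrist pry_bar cut [(np.float64(0.86), array([282., 159.]), 17559)] lm [(np.float64(0.85), array([284.7, 275.9]))]
wrist fulcrum cut [(np.float64(0.89), array([247.,   2.]), 534)] lm []
shift [0.1, -0.0, -0.0006] rot [0.01, -0.04, -0.04] rows>=2.4 0.0
```

View pics/w3.png

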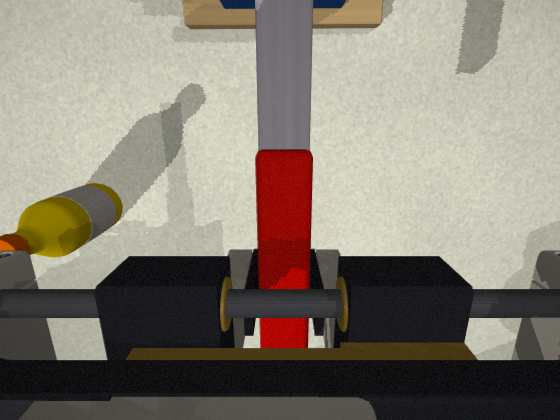

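The wrist view shows the base plate edge at row ~25, from (184,26) to (382,22), and the blue block at cols 221–346, centred on the blade (284). I'll move forward while staying high, to see the rod from close by at two places.

>>> drive_tool(
  plan=[
    [[0, 0, -0.04], [0, 0, 0], 0],
    [[0, 0, -0.07], [0, 0, 0], 0],
    [[0, 0, -0.07], [0, 0, 0], 0],
    [[0, 0, -0.07], [0, 0, 0], 0],
  ],
)

```text
clock: 9.28
tool_pos: [0.5579, -0.0895, 0.2597]
orientation: [118.5, 89.9, -142.6]
force: [-0.1, 0.9, -5.9]
opening: 0.0258
```

```bash
python3 - <<'E'
from h import *
st()
im,cal,o=look('wrist',['fulcrum'],'w4.png'); np.save('cal4.npy',cal,allow_pickle=True)
E
```

```text
t9.28 [ 0.5579 -0.0895  0.2597] [ 118.47   89.91 -142.6 ] q [ 10.8   9.1 -10.5   0.  -70.5  -1.8] F [-0.1  0.9 -5.9] M [ 0.14  0.2  -0.02] op 0.0258
wrist fulcrum cut [(np.float64(0.57), array([254.,  62.]), 2808)] lm []
```

>>> drive_tool(
  plan=[
    [[0, 0, -0.04], [0, 0, 0], 0],
    [[0, 0, -0.06], [0, 0, 0], 0],
    [[0, 0, -0.06], [0, 0, 0], 0],
    [[0, 0, -0.06], [0, 0, 0], 0],
  ],
)

```text
clock: 9.77
tool_pos: [0.5673, -0.1471, 0.2597]
orientation: [103.7, 89.9, -157.3]
force: [-0.2, 0.4, -5.0]
opening: 0.0257
```

```bash
python3 - <<'E'
from h import *
st()
im,cal,o=look('wrist',['fulcrum'],'w5.png'); np.save('cal5.npy',cal,allow_pickle=True)
a=cv2.imread('pics/w4.png')[:280];cv2.imwrite('pics/w45.png',np.vstack([a,im[:300]]))
E
```

```text
t9.77 [ 0.5673 -0.1471  0.2597] [ 103.68   89.94 -157.29] q [  4.6  11.1  -7.9   0.  -71.    4.4] F [-0.2  0.4 -5. ] M [ 0.22  0.11 -0.03] op 0.0257
wrist fulcrum cut [(np.float64(0.78), array([308., 123.]), 2046)] lm []
```

View pics/w45.png

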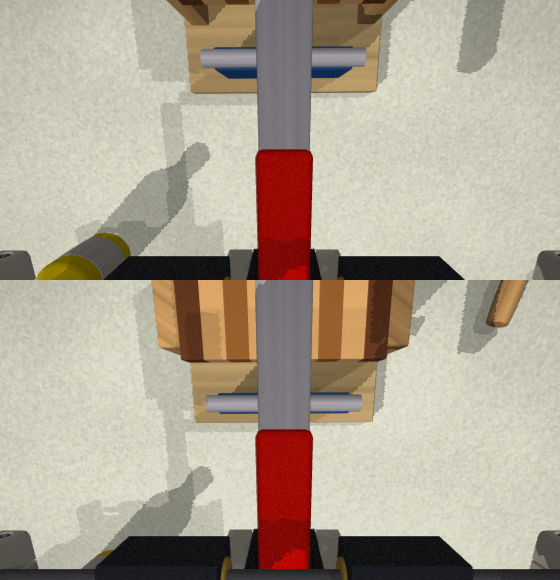

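Both views show the rod level in the image, at row ~57 (cols 201–366) and row ~123 (cols 206–361), so the heading is right. I'll triangulate its edges.

```bash
python3 - <<'E'
from h import *
C={i:np.load(f'cal{i}.npy',allow_pickle=True).item() for i in(4,5)}
out={}
for i,(a,b) in {4:(40,78),5:(106,142)}.items():
    im=cv2.imread(f'pics/w{i}.png')
    hsv=cv2.cvtColor(im,cv2.COLOR_BGR2HSV)
    for k,(c0,c1) in {'L':(218,248),'R':(322,348)}.items():
        g=(hsv[a:b,c0:c1,1].astype(float)).mean(1); m=g<70; r=np.nonzero(m)[0]+a
        out[i,k]=((c0+c1)/2,r.min()-.5,r.max()+.5); print(i,k,r.min(),r.max(),np.round(g).astype(int).tolist())
    for r in [57 if i==4 else 123]:
        s=hsv[r-3:r+4,:,1].mean(0); q=np.nonzero((s<70)[195:375])[0]+195; print('cols',q.min(),q.max())
ex={}
for i,r in {4:57.5,5:123.}.items():pass
for e,p4,p5 in [('Lend',(200.5,57.5),(206,123)),('Rend',(366.5,57.5),(362,123))]:
    x,err=tri([(C[4],p4),(C[5],p5)]); ex[e]=x; print(e,np.round(x,4),np.round(err,4))
m=(ex['Lend']+ex['Rend'])/2; d=ex['Lend']-ex['Rend'];print('mid',m,'len',np.linalg.norm(d),'yaw',np.degrees(np.arctan2(d[1],d[0])))
for i,r in {4:57.5,5:123.}.items():
    L,Rr=[onz(C[i],(c,r),.0985) for c in ((200.5,366.5) if i==4 else (206,362))]; print(i,(L+Rr)/2,L-Rr,np.linalg.norm(L-Rr))
E
```

```text
4 L 49 67 [111, 111, 111, 110, 110, 110, 109, 76, 123, 12, 11, 11, 11, 11, 11, 11, 10, 11, 11, 11, 11, 11, 11, 11, 11, 11, 10, 63, 186, 198, 197, 196, 186, 185, 182, 174, 171, 167]
4 R 46 66 [112, 111, 111, 112, 111, 111, 36, 165, 19, 10, 11, 10, 11, 11, 10, 10, 10, 11, 11, 11, 11, 11, 10, 10, 10, 10, 27, 171, 199, 198, 201, 198, 191, 184, 179, 177, 172, 134]
cols 200 365
5 L 115 131 [110, 110, 111, 111, 110, 110, 103, 134, 186, 28, 11, 11, 10, 11, 10, 10, 10, 10, 11, 11, 10, 10, 10, 11, 10, 14, 153, 143, 105, 109, 111, 110, 109, 110, 111, 110]
5 R 112 133 [109, 111, 111, 107, 109, 110, 30, 189, 118, 13, 12, 12, 11, 11, 11, 11, 11, 10, 11, 11, 10, 10, 11, 10, 9, 93, 189, 62, 109, 110, 109, 110, 110, 110, 110, 110]
cols 205 374
Lend [ 0.6544 -0.2043  0.0968] [0.0003 0.0003]
Rend [ 0.5026 -0.2286  0.0958] [0.0001 0.0001]
mid [ 0.57850672 -0.21647963  0.09631032] len 0.15368238090137712 yaw 9.098412595232993
4 [ 0.57865155 -0.21611806  0.0985    ] [0.15112904 0.02403833 0.        ] 0.15302885014957546
5 [ 0.57857294 -0.21653211  0.0985    ] [0.1503184  0.02409716 0.        ] 0.15223762726300621
```

>>> drive_tool(
  plan=[
    [[0, 0, 0.04], [0, 0, 0], 0],
    [[0, 0, 0.08], [0, 0, 0], 0],
    [[0, 0, 0.12], [0, 0, 0], 0],
    [[0, 0, 0.13], [0, 0, 0], 0],
    [[0, 0, 0.13], [0, 0, 0], 0],
    [[0.04, 0, 0.13], [0, 0, 0], 0],
    [[0.08, 0, 0.13], [0, 0, 0], 0],
    [[0.115, 0, 0.13], [0, 0, 0], 0],
    [[0.14, 0, 0.13], [0, 0, 0], 0],
    [[0.152, 0, 0.13], [0, 0, 0], 0],
    [[0.152, 0, 0.13], [0, 0, 0], 0],
    [[0.152, 0, 0.13], [0, 0, 0], 0],
    [[0.152, 0, 0.13], [0, 0, 0], 0],
  ],
)

```text
clock: 11.0
tool_pos: [0.5478, -0.0175, 0.1094]
orientation: [-104.4, 89.9, -5.2]
force: [0.6, 0.2, -5.7]
opening: 0.0258
```

```bash
python3 - <<'E'
from h import *
st()
im=ctrl.snapshot('scene');cv2.imwrite('pics/s2.png',cv2.resize(im[110:290,90:330],None,fx=3,fy=3,interpolation=cv2.INTER_CUBIC))
F=np.array([.5786,-.2165,0]);yf=np.array([-.158,.987,0])
for y in(.145,.1095): move(F+yf*y+[0,0,.108],rot(-80.9,0,-1))
E
```

```text
t11.00 [ 0.5478 -0.0175  0.1094] [-104.36   89.9    -5.2 ] q [ 18.7  14.8 -24.4   0.1 -50.7  -9.6] F [ 0.6  0.2 -5.7] M [ 0.05  0.1  -0.02] op 0.0258
shift [0.0017, 0.0012, -0.0564] rot [0.05, -0.01, 0.13] rows>=1.4 0.0
shift [0.0017, 0.0012, -0.0919] rot [0.05, -0.01, 0.13] rows>=2.2 0.0
```

View pics/s2.png

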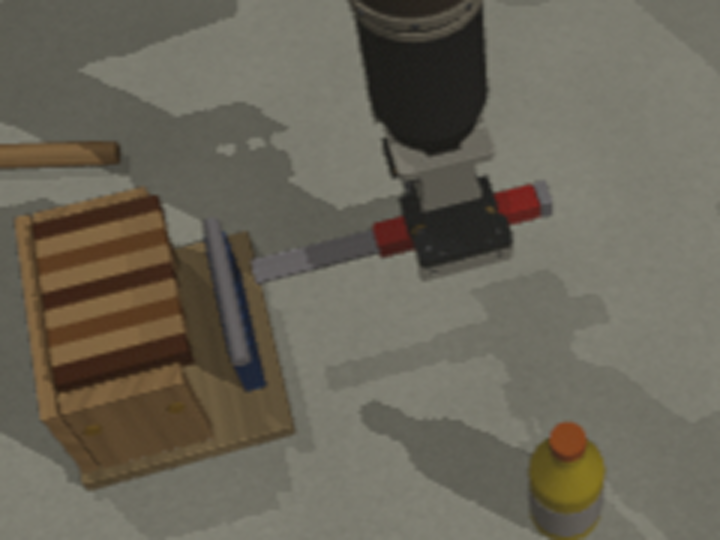

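The tip, at crop (257,270), is level with the middle of the rod and about 25 mm short of it, and the gripper is well clear of the glue. Inserting gently.

>>> drive_tool(
  plan=[
    [[0.001, 0.001, -0.012], [0, 0, 0], 0],
    [[0.001, 0.001, -0.024], [0, 0, 0], 0],
    [[0.001, 0.001, -0.036], [0, 0, 0], 0],
    [[0.001, 0.001, -0.048], [0, 0, 0], 0],
    [[0.001, 0.001, -0.06], [0, 0, 0], 0],
    [[0.001, 0.001, -0.072], [0, 0, 0], 0],
    [[0.001, 0.001, -0.084], [0, 0, 0], 0],
    [[0.001, 0.001, -0.092], [0, 0, 0], 0],
    [[0.001, 0.001, -0.092], [0, 0, 0], 0],
    [[0.001, 0.001, -0.092], [0, 0, 0], 0],
  ],
)

```text
clock: 11.88
tool_pos: [0.5614, -0.1092, 0.1084]
orientation: [-93.3, 89.9, 5.7]
force: [0.0, -0.0, -5.4]
opening: 0.0257
```

```bash
python3 - <<'E'
from h import *
st()
im,cal,o=look('wrist',['pry_bar'],'w6.png')
hd=rot(-80.9,0,-1)
E
```

```text
t11.88 [ 0.5614 -0.1092  0.1084] [-93.35  89.9    5.73] q [  8.6  16.9 -21.5   0.  -51.5   0.5] F [ 0.  -0.  -5.4] M [ 0.14  0.18 -0.03] op 0.0257
wrist pry_bar cut [(np.float64(0.83), array([284., 156.]), 17391)] lm [(np.float64(0.89), array([283.8, 275.1]))]
```

View pics/w6.png

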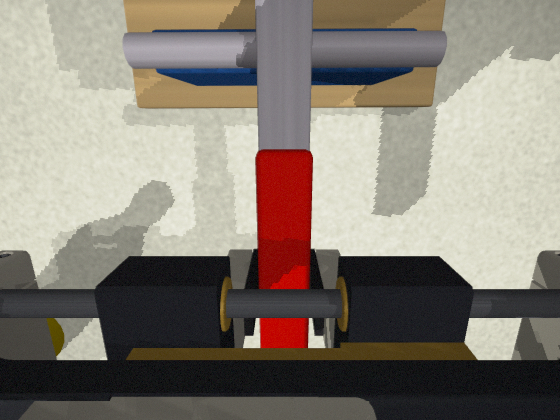

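Inserted without contact: the blade is over the middle of the rod (rod cols 125–446, blade at 284). Next, the pivot path about the rod.

```bash
cat >> h.py <<'E'
F=np.array([.5786,-.2165,0]);YF=np.array([-.158,.987,0])
def lev(th,L=.071,grip=.1755,hz=.0032,psi=-80.9,clear=0,F=F):
    s,c=np.sin(np.radians(th)),np.cos(np.radians(th)); n=np.array([s,c]);d=np.array([-c,s])
    q=np.array([0,.097])+(.008+clear)*n-d*(grip-L)-n*hz
    return F+YF*q[0]+[0,0,q[1]],rot(psi,th,-1)
def rows(ths,**k):
    p0,R0=cur()
    for t in ths:
        p,R=lev(t,**k);print(t,np.round(R0.inv().apply(p-p0),4).tolist(),np.round((R0.inv()*R).as_rotvec(degrees=True),1).tolist(),np.round(p,3))
E
python3 - <<'E'
from h import *
rows([0],clear=.002);rows([0,3,6,9,12,14,16,18,20,22,24])
E
```

```text
0 [0.0048, 0.0002, -0.0052] [0.1, -0.0, 0.1] [ 0.562 -0.113  0.104]
0 [0.0068, 0.0002, -0.0052] [0.1, -0.0, 0.1] [ 0.562 -0.113  0.102]
3 [0.0123, 0.0002, -0.0051] [0.1, 3.0, 0.1] [ 0.562 -0.113  0.096]
6 [0.0177, 0.0002, -0.0052] [0.1, 6.0, 0.1] [ 0.562 -0.113  0.091]
9 [0.0232, 0.0002, -0.0057] [0.1, 9.0, 0.1] [ 0.562 -0.114  0.085]
12 [0.0286, 0.0002, -0.0064] [0.1, 12.0, 0.1] [ 0.562 -0.115  0.08 ]
14 [0.0322, 0.0002, -0.0071] [0.0, 14.0, 0.1] [ 0.562 -0.115  0.076]
16 [0.0358, 0.0002, -0.0079] [0.0, 16.0, 0.1] [ 0.563 -0.116  0.073]
18 [0.0393, 0.0002, -0.0088] [0.0, 18.0, 0.1] [ 0.563 -0.117  0.069]
20 [0.0428, 0.0002, -0.0098] [0.0, 20.0, 0.1] [ 0.563 -0.118  0.066]
22 [0.0463, 0.0002, -0.011] [0.0, 22.0, 0.1] [ 0.563 -0.119  0.062]
24 [0.0497, 0.0003, -0.0122] [0.0, 24.0, 0.1] [ 0.563 -0.12   0.059]
```

>>> drive_tool(
  plan=[
    [[0.0024, 0, -0.0026], [0, 0, 0], 0],
    [[0.0048, 0, -0.0052], [0, 0, 0], 0],
    [[0.0066, 0, -0.0052], [0, 0, 0], 0],
    [[0.0095, 0, -0.0052], [0, 1.5, 0], 0],
    [[0.0123, 0, -0.0051], [0, 3, 0], 0],
    [[0.015, 0, -0.0052], [0, 4.5, 0], 0],
    [[0.0177, 0, -0.0052], [0, 6, 0], 0],
    [[0.0204, 0, -0.0054], [0, 7.5, 0], 0],
    [[0.0232, 0, -0.0057], [0, 9, 0], 0],
    [[0.0259, 0, -0.006], [0, 10.5, 0], 0],
    [[0.0286, 0, -0.0064], [0, 12, 0], 0],
    [[0.0322, 0, -0.0071], [0, 14, 0], 0],
    [[0.0322, 0, -0.0071], [0, 14, 0], 0],
    [[0.0322, 0, -0.0071], [0, 14, 0], 0],
  ],
)

```text
clock: 13.2
tool_pos: [0.563, -0.1149, 0.0769]
orientation: [-179.4, 76.0, -80.2]
force: [-1.1, -0.2, 1.8]
opening: 0.0259
```

```bash
python3 - <<'E'
from h import *
st();rows([14,16,18,20,22,24,26])
E
```

```text
t13.20 [ 0.563  -0.1149  0.0769] [-179.38   76.01  -80.15] q [ 16.4  17.7 -35.4  21.7 -40.6 -24.1] F [-1.1 -0.2  1.8] M [ 0.75  0.55 -0.17] op 0.0259
14 [0.0006, 0.0006, -0.0001] [0.1, 0.0, 0.2] [ 0.562 -0.115  0.076]
16 [0.0042, 0.0006, -0.0] [0.1, 2.0, 0.2] [ 0.563 -0.116  0.073]
18 [0.0079, 0.0006, -0.0] [0.1, 4.0, 0.2] [ 0.563 -0.117  0.069]
20 [0.0115, 0.0007, -0.0002] [0.1, 6.0, 0.2] [ 0.563 -0.118  0.066]
22 [0.0152, 0.0007, -0.0005] [0.1, 8.0, 0.2] [ 0.563 -0.119  0.062]
24 [0.0188, 0.0007, -0.0009] [0.1, 10.0, 0.2] [ 0.563 -0.12   0.059]
26 [0.0224, 0.0007, -0.0014] [0.1, 12.0, 0.2] [ 0.563 -0.122  0.056]
```

Contact has begun (Fz went from -5.4 to +1.8 N), as predicted at about 13°. Continuing to press.

>>> drive_tool(
  plan=[
    [[0.002, 0, 0], [0, 1, 0], 0],
    [[0.0042, 0, 0], [0, 2, 0], 0],
    [[0.006, 0, 0], [0, 3, 0], 0],
    [[0.0079, 0, 0], [0, 4, 0], 0],
    [[0.0097, 0, 0], [0, 5, 0], 0],
    [[0.0115, 0, 0], [0, 6, 0], 0],
    [[0.0134, 0, 0], [0, 7, 0], 0],
    [[0.0152, 0, -0.0005], [0, 8, 0], 0],
    [[0.017, 0, -0.0007], [0, 9, 0], 0],
    [[0.0188, 0, -0.0009], [0, 10, 0], 0],
    [[0.0188, 0, -0.0009], [0, 10, 0], 0],
    [[0.0188, 0, -0.0009], [0, 10, 0], 0],
  ],
)

```text
clock: 14.2
tool_pos: [0.5646, -0.1209, 0.0603]
orientation: [-179.4, 66.0, -80.3]
force: [-2.6, -1.0, 7.5]
opening: 0.0257
```

```bash
python3 - <<'E'
from h import *
st();rows([24,26])
a=ctrl.snapshot('scene');b=ctrl.snapshot('top');w=ctrl.snapshot('wrist')
cv2.imwrite('pics/x_scene.png',a);cv2.imwrite('pics/x_top.png',b)
c=cv2.resize(a[150:290,80:280],(800,560),interpolation=cv2.INTER_CUBIC);cv2.imwrite('pics/s3.png',c)
E
```

```text
t14.20 [ 0.5646 -0.1209  0.0603] [-179.43   66.    -80.3 ] q [ 18.8  19.6 -44.1  41.  -37.8 -45. ] F [-2.6 -1.   7.5] M [ 0.13  0.83 -0.6 ] op 0.0257
24 [0.001, 0.0013, 0.0012] [-0.0, -0.0, 0.2] [ 0.563 -0.12   0.059]
26 [0.0046, 0.0013, 0.0013] [-0.0, 2.0, 0.2] [ 0.563 -0.122  0.056]
```

View pics/s3.png

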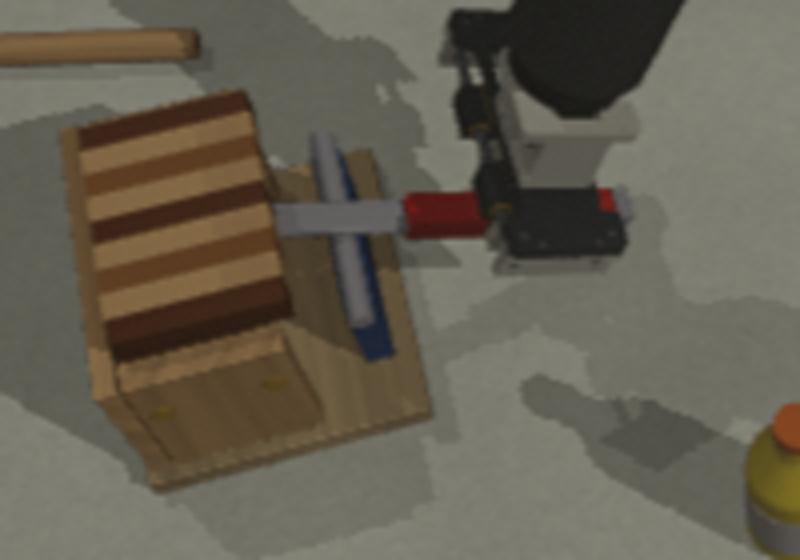

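The blade bears on the rod (crop 345,220) with its tip under the board, and the board stands visibly proud of the front cheek. The downward push of about 13 N matches the lever prediction. Measuring the rise by registering the board against the first pictures.

```bash
cat >> h.py <<'E'
def rise(cam,im0,im1):
    cal=ctrl.get_calibration(cam); c=F-YF*.09; c=c+[0,0,.149]
    XF=np.array([.987,.158,0]); P=np.array([proj(cal,c+XF*a+YF*b) for a in(-.07,.07) for b in(-.045,.045)])
    x0,y0=P.min(0).astype(int);x1,y1=P.max(0).astype(int)
    g0,g1=[cv2.cvtColor(i,cv2.COLOR_BGR2GRAY).astype(np.float32) for i in(im0,im1)]
    M=np.eye(2,3,dtype=np.float32)
    T=g0[y0:y1,x0:x1]; I=g1[y0-8:y1+8,x0-8:x1+8]; M[:,2]=8
    cc,M=cv2.findTransformECC(T,I,M,cv2.MOTION_TRANSLATION,(3,200,1e-5)); d=M[:,2]-8
    J=(np.array(proj(cal,c+[0,0,.01]))-proj(cal,c))/.01
    print(cam,'cc',round(cc,3),'shift',d,'per10mm',J*.01,'rise mm',1000*(d@J)/(J@J))
E
python3 - <<'E'
from h import *
for c,f in(('scene','s0.png'),('top','t0.png')): rise(c,cv2.imread('pics/'+f),cv2.imread(f'pics/x_{c}.png'))
E
```

```text
scene cc 0.971 shift [-0.40519428 -2.5176406 ] per10mm [-1.15523966 -2.00103307] rise mm 10.313308854701468
top cc 0.987 shift [ 1.8934708  -0.89071894] per10mm [ 1.67201941 -0.76728021] rise mm 11.373914062611734
```

The board has risen about 10–11 mm by both cameras. Now retracing the arc with a little clearance and going back to level.

```bash
python3 - <<'E'
from h import *
for t,c in((20,0.001),(16,.002),(12,.003),(8,.004),(4,.005),(0,.006)): rows([t],clear=c)
E
```

```text
20 [-0.0073, 0.0013, 0.0006] [-0.0, -4.0, 0.3] [ 0.563 -0.118  0.067]
16 [-0.0155, 0.0013, -0.0007] [-0.0, -8.0, 0.3] [ 0.562 -0.116  0.075]
12 [-0.0236, 0.0012, -0.0027] [-0.0, -12.0, 0.3] [ 0.562 -0.114  0.083]
8 [-0.0315, 0.0012, -0.0053] [-0.0, -16.0, 0.3] [ 0.562 -0.113  0.091]
4 [-0.0391, 0.0012, -0.0084] [0.0, -20.0, 0.3] [ 0.562 -0.113  0.099]
0 [-0.0466, 0.0011, -0.0122] [0.0, -24.0, 0.3] [ 0.562 -0.113  0.108]
```

>>> drive_tool(
  plan=[
    [[-0.0036, 0.0005, 0.0003], [0, -2, 0], 0],
    [[-0.0073, 0.001, 0.0006], [0, -4, 0], 0],
    [[-0.0115, 0.001, 0.0], [0, -6, 0], 0],
    [[-0.0155, 0.001, -0.0007], [0, -8, 0], 0],
    [[-0.0236, 0.001, -0.0027], [0, -12, 0.2], 0],
    [[-0.0315, 0.001, -0.0053], [0, -16, 0.2], 0],
    [[-0.0391, 0.001, -0.0084], [0, -20, 0.2], 0],
    [[-0.0466, 0.001, -0.0122], [0, -24, 0.2], 0],
    [[-0.0466, 0.001, -0.0122], [0, -24, 0.2], 0],
    [[-0.0466, 0.001, -0.0122], [0, -24, 0.2], 0],
  ],
)

```text
clock: 15.18
tool_pos: [0.5631, -0.1141, 0.1082]
orientation: [-75.6, 89.8, 23.3]
force: [-1.1, 0.3, -4.9]
opening: 0.0253
```

```bash
python3 - <<'E'
from h import *
st(); im=ctrl.snapshot('wrist');cv2.imwrite('pics/w7.png',im)
g=cv2.GaussianBlur(im,(3,3),0).astype(float)
ed=lambda r,a,b:a+np.abs(np.diff(g[r-2:r+3].mean(0),axis=0)).sum(1)[a:b].argmax()
print([(r,ed(r,240,270),ed(r,300,325)) for r in range(4,150,12)])
move(F+YF*.25+[0,0,.109],rot(-80.9,0,-1));move(F+YF*.25+[0,0,.0065],rot(-80.9,0,-1))
for c,f in(('scene','s0.png'),('top','t0.png')): rise(c,cv2.imread('pics/'+f),ctrl.snapshot(c))
E
```

```text
t15.18 [ 0.5631 -0.1141  0.1082] [-75.61  89.82  23.35] q [  8.   17.1 -21.2  -0.1 -51.5   1. ] F [-1.1  0.3 -4.9] M [-0.01  0.12 -0.03] op 0.0253
[(4, np.int64(255), np.int64(312)), (16, np.int64(257), np.int64(312)), (28, np.int64(257), np.int64(312)), (40, np.int64(256), np.int64(311)), (52, np.int64(257), np.int64(312)), (64, np.int64(258), np.int64(310)), (76, np.int64(257), np.int64(310)), (88, np.int64(257), np.int64(310)), (100, np.int64(257), np.int64(310)), (112, np.int64(257), np.int64(310)), (124, np.int64(257), np.int64(310)), (136, np.int64(258), np.int64(309)), (148, np.int64(258), np.int64(309))]
shift [-0.0016, 0.0001, 0.1459] rot [-0.09, -0.0, 0.05] rows>=3.5 0.0
shift [0.1009, 0.0002, 0.1459] rot [-0.09, -0.0, 0.05] rows>=4.3 0.0
scene cc 0.957 shift [-0.38780594 -2.5802927 ] per10mm [-1.15523966 -2.00103307] rise mm 10.510512303028543
top cc 0.676 shift [ 2.925373  -0.9678507] per10mm [ 1.67201941 -0.76728021] rise mm 16.64681125641932
```

The board stays up at 10.5 mm (scene); the top view is partly hidden by the arm, so I'm ignoring it. The bar is about 1.5° tip-down, which is harmless. Pulling out and laying it down in front of the jig.

>>> drive_tool(
  plan=[
    [[-0.003, 0, 0.01], [0, 0, 0], 0],
    [[-0.005, 0, 0.025], [0, 0, 0], 0],
    [[-0.005, 0, 0.05], [0, 0, 0], 0],
    [[-0.005, 0, 0.08], [0, 0, 0], 0],
    [[-0.003, 0, 0.115], [0, 0, 0], 0],
    [[0.0, 0, 0.146], [0, 0, 0], 0],
    [[0.0, 0, 0.146], [0, 0, 0], 0],
    [[0.03, 0, 0.146], [0, 0, 0], 0],
    [[0.06, 0, 0.146], [0, 0, 0], 0],
    [[0.08, 0, 0.146], [0, 0, 0], 0],
    [[0.088, 0, 0.146], [0, 0, 0], 0],
    [[0.092, 0, 0.146], [0, 0, 0], 0],
    [[0.095, 0, 0.146], [0, 0, 0], 0],
    [[0.098, 0, 0.146], [0, 0, 0], 0],
    [[0.1, 0, 0.146], [0, 0, 0], 0],
    [[0.1005, 0, 0.146], [0, 0, 0], 0],
    [[0.1005, 0, 0.146], [0, 0, 0], 0],
    [[0.1005, 0, 0.146], [0, 0, 0], 0],
  ],
)

```text
clock: 16.83
tool_pos: [0.5383, 0.0309, 0.0068]
orientation: [139.9, 90.0, -121.0]
force: [-0.8, -0.6, -4.7]
opening: 0.0258
```

```bash
python3 - <<'E'
from h import *
st()
E
```

```text
t16.83 [0.5383 0.0309 0.0068] [ 139.89   89.99 -121.  ] q [ 24.1  22.1 -31.1   0.  -36.8 -15. ] F [-0.8 -0.6 -4.7] M [0.11 0.09 0.01] op 0.0258
```

Most of the bar's weight is still carried by the gripper, so I'll go a touch lower, then release and rise.

>>> drive_tool(
  plan=[
    [[0.001, 0, 0], [0, 0, 0], 0],
    [[0.0018, 0, 0], [0, 0, 0], 0],
    [[0.0018, 0, 0], [0, 0, 0], 0],
    [[0.0018, 0, 0], [0, 0, 0], 1],
    [[0.0018, 0, 0], [0, 0, 0], 1],
    [[0.0018, 0, 0], [0, 0, 0], 1],
    [[0.0018, 0, 0], [0, 0, 0], 1],
    [[0.0018, 0, 0], [0, 0, 0], 1],
    [[0.0018, 0, 0], [0, 0, 0], 1],
    [[0.0018, 0, 0], [0, 0, 0], 1],
    [[0.0018, 0, 0], [0, 0, 0], 1],
    [[-0.02, 0, 0], [0, 0, 0], 1],
    [[-0.05, 0, 0], [0, 0, 0], 1],
    [[-0.09, 0, 0], [0, 0, 0], 1],
    [[-0.13, 0, 0], [0, 0, 0], 1],
    [[-0.17, 0, 0], [0, 0, 0], 1],
    [[-0.2, 0, 0], [0, 0, 0], 1],
    [[-0.2, 0, 0], [0, 0, 0], 1],
    [[-0.2, 0, 0], [0, 0, 0], 1],
  ],
)

```text
clock: 18.42
tool_pos: [0.5392, 0.0313, 0.2091]
orientation: [-76.6, 89.7, 22.5]
force: [-0.4, -0.1, -0.9]
opening: 0.0877
```

```bash
python3 - <<'E'
from h import *
st()
a=ctrl.snapshot('scene');b=ctrl.snapshot('top')
for c,f,i in(('scene','s0.png',a),('top','t0.png',b)): rise(c,cv2.imread('pics/'+f),i)
w,cal,o=look('wrist',['pry_bar']); hsv=cv2.cvtColor(w,cv2.COLOR_BGR2HSV)
red=((hsv[...,0]<8)|(hsv[...,0]>172))&(hsv[...,1]>140)
n,l,s,c=cv2.connectedComponentsWithStats(red.astype(np.uint8));i=1+s[1:,4].argmax()
ys,xs=np.nonzero(l==i);W=np.array([onz(cal,q,.024)[:2]*1000 for q in np.c_[xs,ys]],np.float32);print(cv2.minAreaRect(W))
cv2.imwrite('pics/end.png',np.hstack([a[110:310,60:340],cv2.resize(w,(280,200))]))
cv2.imwrite('pics/end.png',np.hstack([cv2.resize(a[110:310,60:340],(400,300)),cv2.resize(w,(400,300))]))
E
```

```text
t18.42 [0.5392 0.0313 0.2091] [-76.65  89.74  22.47] q [ 24.1   8.4 -18.1   0.  -63.2 -15. ] F [-0.4 -0.1 -0.9] M [ 0.01  0.25 -0.  ] op 0.0877
scene cc 0.974 shift [-0.7494459 -2.4324613] per10mm [-1.15523966 -2.00103307] rise mm 10.738966735223213
top cc 0.987 shift [ 1.8544512 -0.8956642] per10mm [ 1.67201941 -0.76728021] rise mm 11.192352565624683
wrist pry_bar cut [(np.float64(0.72), array([280., 137.]), 5668)] lm [(np.float64(0.88), array([285.2, 192.2]))]
((537.0281372070312, 40.95654296875), (25.390899658203125, 148.90267944335938), 8.932618141174316)
```

View pics/end.png

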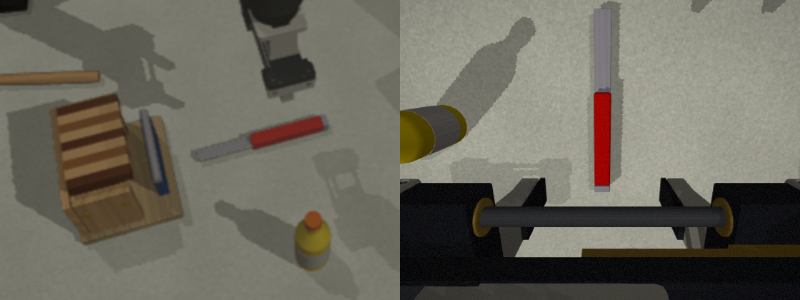

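The bar lies flat on the bench: the handle measures 148.9 x 25.4 mm at z = 24. The glue bottle is upright, the gripper is clear, and the board is up about 11 mm. Handing in.

```bash
python3 -c "
from plant import ctrl
print(ctrl.close_job())"
```

```text
the job is handed in; nothing more can be done
None
```

The board is levered up about 11 mm, the pry bar lies flat on the bench in front of the jig, and the glue bottle still stands. I handed the job in at about 18.7 s of the 58 s allowed; no verdict is reported.

**How it went:** I gripped the bar about 10 mm ahead of its handle centre and slid the tip over the rod and under the board without contact. I then pivoted it about the rod to 24°, pushing with about 13 N, which matches the lever estimate. After retracing the arc I pulled the bar out, laid it down and opened the gripper.

**Last checks:**
- **Board rise:** 10.7 mm in the scene view and 11.2 mm in the top view.
- **Pry bar:** flat on the bench; its handle measures 148.9 x 25.4 mm at the expected height.
- **Glue bottle and gripper:** the bottle is upright and the gripper is about 0.2 m above the bench, touching nothing.

**Disagreements:** one top-view rise reading of 16.6 mm, taken with the arm partly in the way, was a poor match and I ignored it. After levering, the bar sat about 1.5° tip-down in the grip, which did no harm. The force between the bar and the rod could not be read directly; I inferred it from the wrist force and the pictures.

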